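# Roll the grinding ball into its pocket and swing the keeper over it

### The job

Gently nudge the loose agate grinding ball across the grey tray, without lifting it, until it drops into the shallow yellow-ringed pocket. Then swing the blue keeper arm over the ball by its orange pin until it meets its stop, and let go. Leave the jars and the bottle where they stand.

Things in the scene. Friction and masses are not known exactly. Their poses are not given: they have to be found in the camera images.
- ball: Loose polished agate grinding ball, brown with paler bands, 60 mm diameter, about 0.3 kg (varies). Origin at the ball's centre; its axes turn as it rolls. On the tray's deck the centre is at height 46 mm; seated in the pocket, at about 36 mm. Smooth and slippery (friction about 0.3). It rolls easily but comes to rest within a few centimetres when let go at a walking-pace crawl (under 0.1 m/s).
- tray: Fixed grey tray with a black rim, lying on the bench; origin at the centre of its underside, z up. Deck 200 mm (its x) by 360 mm (its y), level, 16 mm above the bench; the rim around it is 6 mm wide and stands 8 mm above the deck. The ball starts on the -y half of the deck, the pocket lies on the +y half.
- pocket (a point): Centre of the mouth of the shallow round pocket, at deck height; in the tray's frame it is at (0, 70, 16) mm. Hole 45 mm diameter, 13 mm deep with a black floor, circled by a thin yellow ring flush with the deck; the ball rests on the hole's edge and sinks about 10 mm. Axes as the tray's.
- keeper (a joint): Angle in rad of the blue keeper arm about its vertical pivot post. 0: at its stop, pointing along the tray's -x, straight across above the pocket. It grows as the arm swings clear towards the tray's +y (clockwise from above), up to 1.7. It starts open, between 1.1 and 1.5, and stays where it is left (about 0.6 N at the pin moves it).
- keeper_pivot (a point): The pivot axis of the keeper arm, at the height of the arm's underside, 72 mm above the bench, on a steel post 18 mm in diameter; in the tray's frame at (65, 70, 72) mm. Axes as the tray's.
- keeper_pin (a point): Half-way up the upright orange pin near the free end of the keeper arm, 95 mm from the pivot. The pin is 14 mm in diameter and 40 mm tall; this point is 100 mm above the bench, the pin's top 120 mm. The arm below it is a flat bar 22 mm wide, 8 mm thick, 112 mm long, its underside 72 mm above the bench: it clears a seated ball by about 6 mm but strikes one that is not seated. The arm ends 6 mm beyond the pin's centre.
- jar1_mid (a point): Half-way up a cream jar with a white cap, 52 mm diameter, 85 mm tall, loose on the bench beside the tray; a bystander.
- jar2_mid (a point): Half-way up a second, like jar: cream, white cap, 52 mm diameter, 85 mm tall; a bystander.
- amber_mid (a point): Half-way up a brown bottle with a black cap, 60 mm diameter, 125 mm tall, loose on the bench beside the tray; a bystander.
Mind the look-alikes: they are no part of the job. Several things have the shape of the ball; the one meant has the colours described above.

How it is judged:
On the way, in this order (a step that is already met when the one before it is completed fails the run):
1. the ball lies seated in the pocket (horizontal distance between ball and pocket below 0.006 m and height (world z) of ball below 0.04 m), for 0.3 s.
2. the keeper arm has been swung over the ball to its stop (all of step 1 and value of joint keeper below 0.08 rad), for 0.2 s.
At the end, for the whole second after the job is handed in: The ball rests in the pocket (centre within 6 mm of the pocket's axis, lower than 40 mm above the bench) and the keeper arm is across it, within 0.08 rad of its stop (all of step 2 and linear speed of ball below 0.02 m/s); the robot touches nothing.
It fails at once if the ball is lifted off the deck (more than 15 mm) (height (world z) of ball above 0.061 m).
It fails at once if the ball is struck or flung (faster than 0.6 m/s) (linear speed of ball above 0.6 m/s).
It fails at once if a jar or the bottle is moved by more than 20 mm or knocked over (distance of any of jar1_mid, jar2_mid, amber_mid from where it was at the start of the episode above 0.02 m).
It also fails if it takes over 51 s, if anything falls off the work surface, if the arm or the gripper's body presses on something with over 40 N, if the wrist force passes 120 N, or if a joint passes its speed limit or range.

### The arm

A 7-joint arm with a two-finger parallel gripper is mounted at the origin on the work surface. World frame = base frame: x ahead of the robot, y to its left, z up, the work surface at z = 0. Lengths are in m, angles in rad, forces in N, time in s.
With the tool pointing down it reaches from about 0.375 to 0.925 m from the base axis. Payload 3.1 kg.
Tool frame: the origin (TCP) lies at the very end of the fingers, on their centre line; the grasp point (between the pads) lies 19 mm behind it (ctrl.pinch_z is the distance from the TCP to the grasp point, in m); z points along the fingers, x is the direction in which the jaws open and shut, and the axes are right-handed (so a half turn about z gives the same grasp; the last joint's range is limited). The gripper opens to 85 mm and grips with 20 to 120 N. Pads are 22 mm wide; open, the fingers measure 114 mm over their backs; the gripper's body (76 mm by 85 mm) begins 54 mm behind the grasp point. The pads swing forward as they close: fully open they stand 13 mm farther back than shut.
Start: joints at [-1.273, 0.383, 0.044, 1.598, -0.018, 1.161, -0.05], TCP at [0.251, 0.6, 0.231] pointing down, gripper open.
Joint ranges: [-2.61, 2.61], [-0.41, 2.15], [-1.48, 1.57], [0, 2.5], [-1.57, 4.71], [0.05, 1.97], [-2.85, 2.85]. Speed limits (rad/s): [2.79, 2.79, 3.14, 3.14, 3.14, 3.14, 3.14].

### API

Orientations are given as a unit quaternion [w, x, y, z].
In Python, from station import ctrl, optics gives the robot as it stands. The module is installed in compiled form; this text tells all that it offers.
- The arm moves only by the tool servo_tool, never from a script. Its argument "moves" is a list of rows, each a list of 2 entries, a list of its own where there are three numbers: the shift along the tool's x, y, z as a fraction of full scale, then the turn, a rotation vector about the tool's x, y, z as a fraction of full scale. A call has 1 to 20 rows; each row shifts and turns the pose as measured when the row begins, along the tool's axes as they then stand; what a row does not reach is not made up. Full scale, the value 1, is 50 mm for a shift and 90 degrees for a turn. A row lasts 1/10 s, in which the tool goes at most 50 mm and 8.59 degrees, less where a joint would pass 70% of its speed; a pose out of reach is approached as far as the arm can. A call with a number of a shift or a turn outside -1 to 1 is refused whole. A call with a gripper value outside its range is refused whole. "fingers" is the opening, from -1 (shut) to 1 (fully open), set as the call begins (left out, the last holds). The fingers move at their own pace and stop on an object; "force" is the grip in N (left out, the last holds). Time passes only in rows, so rows that do not move let the fingers close. It gives the time, the measured TCP pose, the force and the opening at its end, in the units of the state.
- ctrl.get_obs(): the state, without advancing time (a new reading comes with each control period).
- optics.camera(name): name is "scene" or "top" or "wrist"; returns a dict with "img" (420x560x3 uint8, blue, green, red), "fx", "fy", "cx", "cy" (pixels), "R" (3x3) and "t" (3): a world point X has camera coordinates R X + t. Camera axes: x right, y down, z forward; pixel columns grow to the right and rows downward; lengths in m; the calibration is good to about 2 mm. The wrist camera is an equidistant fisheye: a pixel r from the principal point sees the ray r / f radians off the axis. A picture is of the moment at which its call begins. There is no depth.
- ctrl.sign_off(): hands the job in, once; it reports no verdict.
The state is a dict: "time_s": time; "qpos": joint angles; "joint_vel": joint speeds; "effort": joint torques, N m; "tool_pos": TCP position; "ee_rot": TCP orientation; "wrist_force": force on the tool from outside, world axes, zero at the start; "torque": the same for the moment, N m; "opening": finger opening in m.
Only numpy, scipy, OpenCV 4.12 (cv2) and the standard library are available. Lean on these libraries where they do the work, as an engineer would, in place of code of your own. Each camera call takes 0.05 s, during which the arm holds its last target. There are 200 camera calls.

## Working session

There is one attempt and no reset: what is moved stays moved. The work goes in short steps, Python scripts to look and compute and a tool call to move; the robot and the scene stay as the last step left them, time stands still between calls to the robot, and variables do not carry over. Pictures are saved under pics/ and viewed, about 8 in all and at most 12, crops included, and the job is handed in when it is done.

Besides the shell and the picture viewer there is one more tool, called as name([rows], argument=value, ...), one row to a line, values as JSON. servo_tool: Moves the arm, as the interface text tells. Shift numbers are shares of 50 mm and turn numbers shares of 90 degrees, none past 1 either way. Its arguments: {"type":"object","properties":{"moves":{"type":"array","items":{"type":"array"}},"fingers":{"type":"number"},"force":{"type":"number"}},"required":["moves"]}

```bash
mkdir -p pics; cat > h.py <<'E'
from station import ctrl, optics
import numpy as np, cv2
def ray(c,u,v):
    d=np.array([(u-c["cx"])/c["fx"],(v-c["cy"])/c["fy"],1.0]); R=np.array(c["R"]);t=np.array(c["t"])
    return -R.T@t, R.T@d
def onz(c,u,v,z):
    o,d=ray(c,u,v); return o+d*(z-o[2])/d[2]
def proj(c,X):
    p=np.array(c["R"])@np.array(X)+np.array(c["t"]); return c["fx"]*p[0]/p[2]+c["cx"],c["fy"]*p[1]/p[2]+c["cy"]
E
python3 - <<'E'
from h import *
o=ctrl.get_obs(); print(o)
for n in ("top","scene"):
    c=optics.camera(n); cv2.imwrite(f"pics/{n}0.png",c["img"]); np.save(f"{n}0.npy",c,allow_pickle=True)
    print(n,c["fx"],c["cx"],c["cy"],-np.array(c["R"]).T@c["t"],np.array(c["R"]).round(3).tolist())
E
```

```text
{'time_s': 0.0, 'qpos': array([-1.27281092,  0.38386134,  0.04385687,  1.59958998, -0.01790781,
        1.16117002, -0.04991064]), 'joint_vel': array([ 3.12086500e-04,  7.16149339e-04,  1.67537733e-04, -9.10619712e-06,
       -3.87905963e-04,  1.11309262e-03, -5.33448153e-04]), 'effort': array([-3.62763803e-04, -4.33466792e+01,  1.02420777e+00, -2.49504143e+01,
        1.05392025e-02,  1.14992665e-02, -1.22961737e-06]), 'tool_pos': array([0.25024996, 0.59887482, 0.22986307]), 'ee_rot': array([ 7.89445179e-04,  8.32312906e-01,  5.54304510e-01, -1.05529841e-03]), 'wrist_force': array([-0.49359972,  0.20835385, -0.80630875]), 'torque': array([-0.01079366,  0.00110951, -0.03283668]), 'opening': 0.08518263015099534}
top 389.03415946102723 278.70759774120665 208.87757733378274 [ 0.4627382  -0.0972266   0.73983634] [[-0.005, -0.999, -0.033], [-0.989, 0.009, -0.146], [0.147, 0.032, -0.989]]
scene 462.39943509733416 279.2183660902786 208.55098188816572 [ 1.00762599 -0.41135119  0.7197287 ] [[0.591, 0.807, -0.008], [0.589, -0.438, -0.68], [-0.552, 0.397, -0.733]]
```

View pics/top0.png

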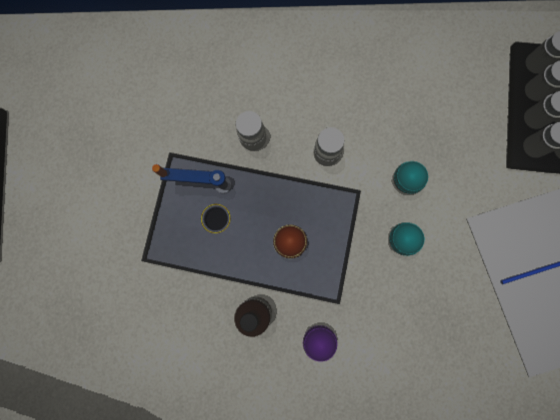

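View pics/scene0.png

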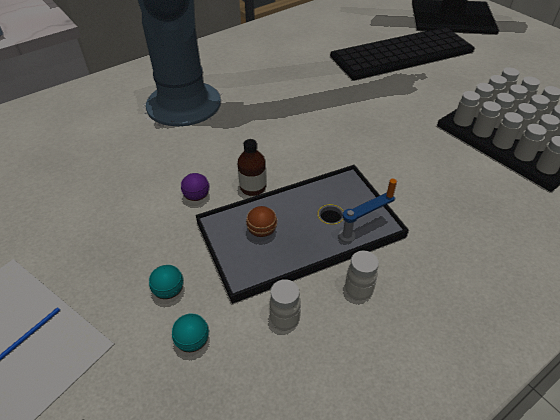

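The top view shows the ball at about (290,241), the pocket at (215,219), the keeper pivot at (219,177), the pin at (156,169), the jars at (251,130) and (330,146), and the bottle at (252,317). The scene view agrees. Next I'll measure them.

```bash
cat >> h.py <<'E'
def blob(img,lo,hi,roi=None):
    m=cv2.inRange(cv2.cvtColor(img,cv2.COLOR_BGR2HSV),np.array(lo),np.array(hi))
    if roi: k=np.zeros_like(m); k[roi[1]:roi[3],roi[0]:roi[2]]=1; m=m*k
    return m
def cen(m):
    n,l,s,c=cv2.connectedComponentsWithStats(cv2.morphologyEx(m,cv2.MORPH_CLOSE,np.ones((3,3),np.uint8)))
    i=1+np.argmax(s[1:,4]); return c[i],s[i]
def tri(a,pa,b,pb):
    oa,da=ray(a,*pa); ob,db=ray(b,*pb); A=np.c_[da,-db]; s=np.linalg.lstsq(A,ob-oa,rcond=None)[0]
    return (oa+da*s[0]+ob+db*s[1])/2, np.linalg.norm(oa+da*s[0]-ob-db*s[1])
E
python3 - <<'E'
from h import *
T=np.load("top0.npy",allow_pickle=True).item();S=np.load("scene0.npy",allow_pickle=True).item()
for (u,v) in [(290,241),(280,240),(201,219),(215,205),(156,169),(254,318)]:
    print((u,v),cv2.cvtColor(T["img"],cv2.COLOR_BGR2HSV)[v,u])
# ball
pb,sb=cen(blob(T["img"],(0,110,50),(14,255,255),(265,215,315,265)));ps,ss=cen(blob(S["img"],(0,110,50),(14,255,255),(235,195,290,245)))
print("ball",pb,sb,ps,ss,onz(T,*pb,.046),onz(S,*ps,.046),tri(T,pb,S,ps))
# pocket
for n,c,r in(("T",T,(195,200,235,240)),("S",S,(312,200,348,228))):
    m=blob(c["img"],(18,70,60),(36,255,255),r); p=cv2.findNonZero(m); e=cv2.fitEllipse(cv2.convexHull(p)); print("pocket",n,len(p),e,onz(c,*e[0],.016))
# pin, 
pt,st=cen(blob(T["img"],(5,150,90),(18,255,255),(145,155,166,182)));p2,s2=cen(blob(S["img"],(5,150,90),(18,255,255),(380,170,402,205)))
print("pin",pt,st,p2,s2,tri(T,pt,S,p2))
# tray corners : dark rim
g=cv2.cvtColor(T["img"],cv2.COLOR_BGR2GRAY); m=(g<45).astype(np.uint8); m[:145]=0;m[310:]=0;m[:,:135]=0;m[:,370:]=0
cs,_=cv2.findContours(m,cv2.RETR_EXTERNAL,cv2.CHAIN_APPROX_NONE); c=max(cs,key=lambda c:cv2.contourArea(cv2.convexHull(c)))
h=cv2.convexHull(c); a=cv2.approxPolyDP(h,6,True)[:,0]; print("corners",a.tolist())
W=np.array([onz(T,*p,.024)[:2] for p in a]); print(W.round(4).tolist())
for nm,p,z in(("jar1",(251,119),.085),("jar2",(330,137),.085),("bott",(248,323),.125),("pivot",(218,177),.085)): print(nm,onz(T,*p,z).round(3))
E
```

```text
(290, 241) [  8 164 115]
(280, 240) [  7 173  81]
(201, 219) [ 27 159 122]
(215, 205) [21 31 82]
(156, 169) [ 15 192 138]
(254, 318) [ 0  0 40]
ball [289.60857538 240.82849239] [275 226  30  31 723] [261.15789474 219.9593985 ] [247 206  30  29 665] [ 0.50796217 -0.09419398  0.046     ] [ 0.50422313 -0.09246153  0.046     ] (array([ 0.50758405, -0.09437269,  0.05038153]), np.float64(0.0003686609685679843))
pocket T 133 ((215.23887634277344, 218.12298583984375), (29.16212272644043, 30.10845375061035), 49.065921783447266) [0.5536092  0.04572845 0.016     ]
pocket S 86 ((330.6481018066406, 213.95579528808594), (20.350156784057617, 27.565582275390625), 97.03582000732422) [0.55334504 0.04551121 0.016     ]
pin [155.85365854 167.7804878 ] [153 165   7   7  41] [392.83333333 180.79166667] [390 179   7   5  24] (array([0.62558825, 0.12603424, 0.11929077]), np.float64(0.0002442849550708103))
corners [[170, 153], [359, 191], [339, 301], [143, 260]]
[[0.6793, 0.134], [0.6011, -0.224], [0.4013, -0.1815], [0.4759, 0.1768]]
jar1 [ 0.721 -0.028  0.085]
jar2 [ 0.686 -0.166  0.085]
bott [ 0.377 -0.03   0.125]
pivot [0.617 0.029 0.085]
```

servo_tool([
  [[-0.54,0.5,0],[0,0,0]],
  [[-0.54,0.5,0],[0,0,0]],
  [[-0.54,0.5,0],[0,0,0]],
  [[-0.54,0.5,0],[0,0,0]],
  [[-0.54,0.5,0],[0,0,0]],
  [[-0.54,0.5,0],[0,0,0]],
  [[-0.54,0.5,0],[0,0,0]],
  [[-0.54,0.5,0],[0,0,0]],
  [[-0.54,0.5,0],[0,0,0]],
  [[-0.54,0.5,0],[0,0,0]],
  [[-0.54,0.5,0],[0,0,0]],
  [[-0.54,0.5,0],[0,0,0]],
  [[-0.54,0.5,0],[0,0,0]],
  [[-0.54,0.5,0],[0,0,0]],
  [[-0.54,0.5,0],[0,0,0]],
  [[-0.54,0.5,0],[0,0,0]],
  [[-0.54,0.5,0],[0,0,0]],
  [[-0.54,0.5,0],[0,0,0]],
  [[0,0,0],[0,0,-0.048]],
  [[0,0,0],[0,0,0]],
], fingers=1)

```text
time_s: 2.1
tool_pos: [0.4797, -0.0513, 0.2224]
ee_rot: [0.0, 0.809, 0.587, -0.008]
wrist_force: [0.2, 1.5, -0.6]
opening: 0.0853
```

```bash
cat >> h.py <<'E'
from scipy.spatial.transform import Rotation as Ro
POCK=np.array([0.5537,0.0453])
def delta(x,y,z,yaw=None):
    o=ctrl.get_obs(); q=o["ee_rot"]; R=Ro.from_quat([q[1],q[2],q[3],q[0]]).as_matrix()
    d=R.T@(np.array([x,y,z])-o["tool_pos"]); print("t",o["time_s"],"pos",o["tool_pos"].round(4),"shift/50",(d/.05).round(3),"xang",np.degrees(np.arctan2(R[1,0],R[0,0])).round(2),"zax",R[:,2].round(3),"F",o["wrist_force"].round(1),"open",round(o["opening"],4))
E
python3 -c "
from h import *
delta(.5065,-.0937,.1)"
```

```text
t 2.1 pos [ 0.4797 -0.0513  0.2224] shift/50 [-0.608  0.794  2.449] xang 71.92 zax [-0.012 -0.009 -1.   ] F [ 0.2  1.5 -0.6] open 0.0853
```

servo_tool([
  [[-0.2,0.27,0.4],[0,0,0]],
  [[-0.2,0.27,0.4],[0,0,0]],
  [[-0.2,0.26,0.4],[0,0,0]],
  [[0,0,0.4],[0,0,0]],
  [[0,0,0],[0,0,0]],
])

```text
time_s: 2.6
tool_pos: [0.5082, -0.0897, 0.1395]
ee_rot: [-0.001, 0.81, 0.587, -0.007]
wrist_force: [-0.9, -0.3, 0.2]
opening: 0.0854
```

```bash
python3 - <<'E'
from h import *
delta(.5065,-.0937,.026)
c=optics.camera("wrist"); s=optics.camera("scene"); cv2.imwrite("pics/w1.png",np.hstack([c["img"],s["img"][100:]  if 0 else s["img"]])[:, ::1][::1] if 0 else c["img"])
X=np.array([[.507,-.094,.046],[*POCK,.016]])
P=(np.array(c["R"])@X.T).T+np.array(c["t"])
for p in P:
    th=np.arccos(p[2]/np.linalg.norm(p)); r=c["fx"]*th; n=np.hypot(p[0],p[1]); print("expected px",c["cx"]+r*p[0]/n,c["cy"]+r*p[1]/n)
pb,sb=cen(blob(c["img"],(0,110,40),(14,255,255))); print("ball blob",pb,sb)
E
```

```text
t 2.6 pos [ 0.5082 -0.0897  0.1395] shift/50 [-0.063  0.014  2.271] xang 71.89 zax [-0.012 -0.006 -1.   ] F [-0.9 -0.3  0.2] open 0.0854
expected px 274.7742655985576 211.69749437551494
expected px 434.7229800656613 202.73688291619823
ball blob [274.30634278 215.40836707] [ 239  182   72   67 3705]
```

View pics/w1.png

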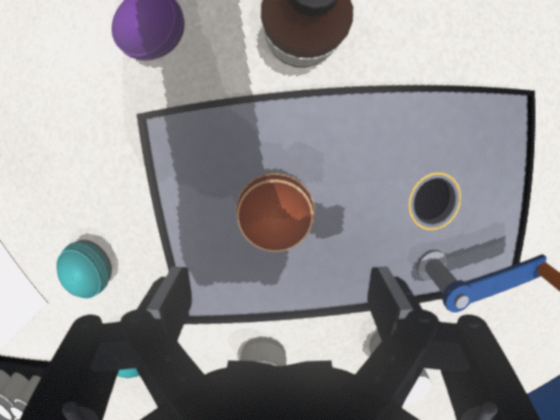

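The wrist view puts the ball at (275,212), where I expected it, between the fingers. The pocket is at (435,201) and the keeper is clear to the right. I'll descend around the ball now.

servo_tool([
  [[-0.04,0.01,0.3],[0,0,0]],
  [[-0.02,0,0.3],[0,0,0]],
  [[0,0,0.3],[0,0,0]],
  [[0,0,0.3],[0,0,0]],
  [[0,0,0.3],[0,0,0]],
  [[0,0,0.25],[0,0,0]],
  [[0,0,0.2],[0,0,0]],
  [[0,0,0.2],[0,0,0]],
  [[0,0,0.0],[0,0,0]],
])

```text
time_s: 3.6
tool_pos: [0.516, -0.0894, 0.0341]
ee_rot: [0.003, 0.808, 0.59, 0.003]
wrist_force: [-0.7, 0.6, -0.6]
opening: 0.085
```

```bash
python3 -c "
from h import *
delta(.5065,-.0937,.026)"
```

```text
t 3.6 pos [ 0.516  -0.0894  0.0341] shift/50 [-0.14  -0.157  0.161] xang 72.25 zax [ 0.009 -0.002 -1.   ] F [-0.7  0.6 -0.6] open 0.085
```

servo_tool([
  [[-0.07,-0.08,0.1],[0,0,0]],
  [[-0.07,-0.08,0.06],[0,0,0]],
  [[0,0,0],[0,0,0]],
])

```text
time_s: 3.9
tool_pos: [0.5064, -0.0943, 0.0261]
ee_rot: [0.004, 0.808, 0.59, 0.003]
wrist_force: [0.7, -0.3, -0.4]
opening: 0.0854
```

servo_tool([
  [[0,0,0],[0,0,0]],
  [[0,0,0],[0,0,0]],
  [[0,0,0],[0,0,0]],
  [[0,0,0],[0,0,0]],
], fingers=0.6, force=20)

```text
time_s: 4.3
tool_pos: [0.5073, -0.0947, 0.0272]
ee_rot: [0.005, 0.808, 0.589, 0.005]
wrist_force: [-0.8, 0.1, -0.1]
opening: 0.0684
```

```bash
python3 - <<'E'
from h import *
delta(*POCK,.026)
c=optics.camera("wrist"); s=optics.camera("scene"); t=optics.camera("top"); cv2.imwrite("pics/w2.png",np.hstack([cv2.resize(c["img"],(400,300)),s["img"][120:320,150:417].repeat(1,0) if 0 else cv2.resize(s["img"][130:280,170:370],(400,300))]))
E
```

```text
t 4.3 pos [ 0.5073 -0.0947  0.0272] shift/50 [2.949 0.028 0.03 ] xang 72.2 zax [ 0.013 -0.002 -1.   ] F [-0.8  0.1 -0.1] open 0.0684
```

View pics/w2.png

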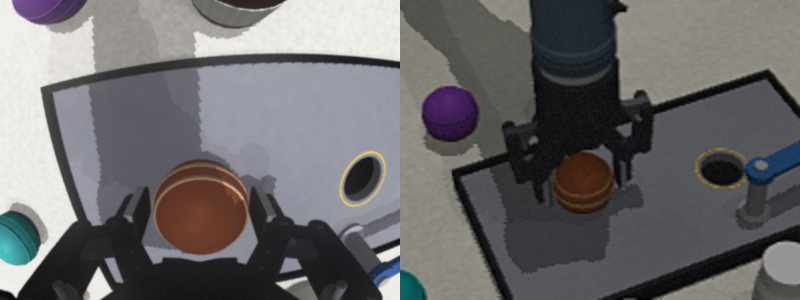

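The ball is caged between the pads, touching neither hard. In the wrist half it is at (200,207) with the pads at about x=140 and x=258. I'll push slowly towards the pocket.

servo_tool([
  [[0.06,0,0],[0,0,0]],
  [[0.1,0,0],[0,0,0]],
  [[0.1,0,0],[0,0,0]],
  [[0.1,0,0],[0,0,0]],
  [[0.1,0,0],[0,0,0]],
  [[0.1,0,0],[0,0,0]],
  [[0.1,0,0],[0,0,0]],
  [[0.1,0,0],[0,0,0]],
  [[0.1,0,0],[0,0,0]],
  [[0.1,0,0],[0,0,0]],
  [[0.1,0,0],[0,0,0]],
  [[0.1,0,0],[0,0,0]],
  [[0.1,0,0],[0,0,0]],
  [[0.1,0,0],[0,0,0]],
  [[0,0,0],[0,0,0]],
])

```text
time_s: 5.95
tool_pos: [0.5301, -0.0228, 0.0271]
ee_rot: [0.004, 0.807, 0.59, 0.005]
wrist_force: [0.1, -0.0, 0.1]
opening: 0.0685
```

```bash
cat >>h.py <<'E'
def wray(c,u,v,z):
    dx,dy=u-c["cx"],v-c["cy"]; r=np.hypot(dx,dy); th=r/c["fx"]; d=np.array([dx/r*np.sin(th),dy/r*np.sin(th),np.cos(th)])
    R=np.array(c["R"]); o=-R.T@c["t"]; d=R.T@d; return o+d*(z-o[2])/d[2]
def wball(z=.046):
    c=optics.camera("wrist"); p,s=cen(blob(c["img"],(0,110,40),(14,255,255),(150,150,400,380))); u,v=s[0]+s[2]/2,s[1]+s[3]/2
    print("ball",p,s,wray(c,*p,z).round(4),wray(c,u,v,z).round(4)); return c
E
python3 -c "
from h import *
delta(*POCK,.026); wball()"
```

```text
t 5.95 pos [ 0.5301 -0.0228  0.0271] shift/50 [1.441 0.036 0.026] xang 72.32 zax [ 0.013 -0.002 -1.   ] F [ 0.1 -0.   0.1] open 0.0685
ball [271.54415979 295.70186713] [  213   232   120   126 11515] [ 0.5308 -0.0267  0.046 ] [ 0.5307 -0.026   0.046 ]
```

servo_tool([
  [[0.06,0.02,0],[0,0,0]],
  [[0.1,0.02,0],[0,0,0]],
  [[0.1,0,0],[0,0,0]],
  [[0.1,0,0],[0,0,0]],
  [[0.1,0,0],[0,0,0]],
  [[0.1,0,0],[0,0,0]],
  [[0.1,0,0],[0,0,0]],
  [[0.1,0,0],[0,0,0]],
  [[0.1,0,0],[0,0,0]],
  [[0.1,0,0],[0,0,0]],
  [[0.1,0,0],[0,0,0]],
  [[0.08,0,0],[0,0,0]],
  [[0.07,0,0],[0,0,0]],
  [[0.07,0,0],[0,0,0]],
  [[0.06,0,0],[0,0,0]],
  [[0.05,0,0],[0,0,0]],
  [[0.03,0,0],[0,0,0]],
  [[0,0,0],[0,0,0]],
  [[0,0,0],[0,0,0]],
])

```text
time_s: 7.9
tool_pos: [0.5553, 0.0493, 0.0271]
ee_rot: [0.005, 0.808, 0.59, 0.004]
wrist_force: [0.6, -0.1, -0.3]
opening: 0.0684
```

```bash
python3 - <<'E'
from h import *
delta(*POCK,.026); c=wball(.036)
s=optics.camera("scene"); cv2.imwrite("pics/w3.png",np.hstack([cv2.resize(c["img"],(400,300)),cv2.resize(s["img"][130:280,240:440],(400,300))]))
E
```

```text
t 7.9 pos [0.5553 0.0493 0.0271] shift/50 [-0.085 -0.006  0.021] xang 72.26 zax [ 0.012 -0.002 -1.   ] F [ 0.6 -0.1 -0.3] open 0.0684
ball [235.05634964 283.11242441] [ 209  226   50  112 3638] [0.5504 0.0285 0.036 ] [0.5497 0.0282 0.036 ]
```

View pics/w3.png

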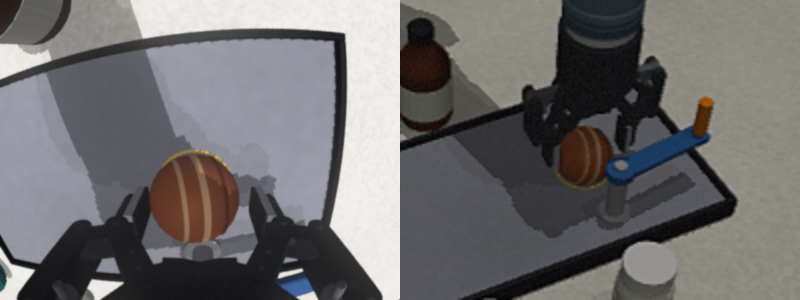

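The ball appears to be in the pocket, with the yellow ring visible around its base. I'll open the fingers, centre the tool, lift and verify.

servo_tool([
  [[0,0,0],[0,0,0]],
  [[-0.06,0,0],[0,0,0]],
  [[0,0,0],[0,0,0]],
  [[0,0,0],[0,0,0]],
  [[0,0,-0.2],[0,0,0]],
  [[0,0,-0.3],[0,0,0]],
  [[0,0,-0.4],[0,0,0]],
  [[0,0,-0.4],[0,0,0]],
  [[0,0,-0.4],[0,0,0]],
  [[0,0,-0.4],[0,0,0]],
  [[0,0,-0.4],[0,0,0]],
  [[0,0,-0.4],[0,0,0]],
  [[0,0,-0.4],[0,0,0]],
  [[0,0,0],[0,0,0]],
], fingers=1)

```text
time_s: 9.4
tool_pos: [0.5537, 0.0446, 0.2097]
ee_rot: [0.006, 0.809, 0.588, 0.008]
wrist_force: [0.5, 0.2, 0.5]
opening: 0.0853
```

```bash
python3 - <<'E'
from h import *
delta(*POCK,.026); c=optics.camera("wrist"); s=optics.camera("scene")
m=blob(c["img"],(0,60,30),(22,255,255),(180,120,380,330)); p,st=cen(m)
cs,_=cv2.findContours(m,cv2.RETR_EXTERNAL,cv2.CHAIN_APPROX_NONE); k=max(cs,key=cv2.contourArea); (u,v),r=cv2.minEnclosingCircle(k)
print(p,st,(u,v,r)); print([wray(c,*p,z).round(4) for z in(.036,.046)],wray(c,u,v,.036))
cv2.imwrite("pics/w4.png",np.hstack([cv2.resize(c["img"],(400,300)),cv2.resize(s["img"][130:280,240:440],(400,300))]))
# pin via scene
p2,s2=cen(blob(s["img"],(5,150,60),(18,255,255),(375,165,410,210))); print("pin scene",p2,s2)
E
```

```text
t 9.4 pos [0.5537 0.0446 0.2097] shift/50 [-0.013 -0.073  3.673] xang 72.02 zax [ 0.02   0.001 -1.   ] F [0.5 0.2 0.5] open 0.0853
[279.00482017 179.50166852] [ 250  150   59   60 2697] (279.1888122558594, 179.26217651367188, 29.909561157226562)
[array([0.5524, 0.046 , 0.036 ]), array([0.5499, 0.0468, 0.046 ])] [0.5522159  0.04625837 0.036     ]
pin scene [390.94871795 187.69230769] [387 179  10  19 117]
```

View pics/w4.png

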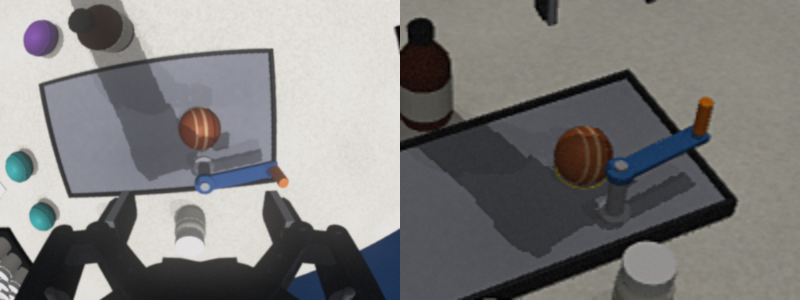

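The ball is seated: the wrist measurement at seated height is (0.552, 0.046), against the pocket at (0.5537, 0.0453). Next I'll shut the fingers and move to the outer side of the pin.

servo_tool([
  [[0.36,0.25,0],[0,0,0]],
  [[0.36,0.25,0],[0,0,0]],
  [[0.36,0.25,0],[0,0,0]],
  [[0.36,0.25,0],[0,0,0]],
  [[0.36,0.25,0],[0,0,0]],
  [[0.36,0.25,0],[0,0,0]],
  [[0,0,0.3],[0,0,0]],
  [[0,0,0.3],[0,0,0]],
  [[0,0,0.3],[0,0,0]],
  [[0,0,0],[0,0,0]],
], fingers=-1)

```text
time_s: 10.5
tool_pos: [0.6467, 0.1225, 0.1447]
ee_rot: [-0.001, 0.81, 0.586, -0.007]
wrist_force: [0.2, -0.5, -0.7]
opening: 0.0001
```

```bash
python3 - <<'E'
from h import *
delta(.6575,.123,.09)
E
```

```text
t 10.5 pos [0.6467 0.1225 0.1447] shift/50 [0.088 0.213 1.091] xang 71.8 zax [-0.013 -0.007 -1.   ] F [ 0.2 -0.5 -0.7] open 0.0001
```

servo_tool([
  [[0.05,0.14,0],[0,0,0]],
  [[0.04,0.09,0],[0,0,0]],
  [[0,0,0.25],[0,0,0]],
  [[0,0,0.25],[0,0,0]],
  [[0,0,0.25],[0,0,0]],
  [[0,0,0.2],[0,0,0]],
  [[0,0,0.14],[0,0,0]],
  [[0,0,0],[0,0,0]],
])

```text
time_s: 11.3
tool_pos: [0.658, 0.1203, 0.0851]
ee_rot: [-0.001, 0.811, 0.585, -0.008]
wrist_force: [0.1, -0.5, 0.5]
opening: -0.0001
```

```bash
python3 - <<'E'
from h import *
xt=np.array([.978,-.2086]);yt=np.array([.2086,.978]);pv=POCK+.065*xt
delta(.6575,.123,.09)
o=ctrl.get_obs();q=o["ee_rot"];R=Ro.from_quat([q[1],q[2],q[3],q[0]]).as_matrix();prev=np.array(o["tool_pos"])
for th in (1.4,1.2,1.0,.8,.6,.4,.2,0):
    w=pv+.095*(-np.cos(th)*xt+np.sin(th)*yt)+.022*(np.sin(th)*xt+np.cos(th)*yt); w=np.r_[w,.09]
    print(th,w.round(4),(R.T@(w-prev)/.05).round(2)); prev=w
s=optics.camera("scene"); c=optics.camera("wrist"); cv2.imwrite("pics/w5.png",np.hstack([cv2.resize(c["img"],(400,300)),cv2.resize(s["img"][130:280,240:440],(400,300))]))
E
```

```text
t 11.3 pos [0.658  0.1203 0.0851] shift/50 [ 0.047 -0.029 -0.098] xang 71.61 zax [-0.014 -0.007 -1.   ] F [ 0.1 -0.5  0.5] open -0.0001
1.4 [0.643  0.1258 0.09  ] [ 0.01 -0.32 -0.09]
1.2 [0.6238 0.129  0.09  ] [-0.06 -0.38  0.  ]
1.0 [0.6043 0.1284 0.09  ] [-0.13 -0.37  0.01]
0.8 [0.5854 0.1239 0.09  ] [-0.2  -0.33  0.01]
0.6 [0.5677 0.1157 0.09  ] [-0.27 -0.28  0.01]
0.4 [0.552  0.1042 0.09  ] [-0.32 -0.23  0.01]
0.2 [0.5389 0.0898 0.09  ] [-0.36 -0.16  0.01]
0 [0.5289 0.0731 0.09  ] [-0.38 -0.08  0.01]
```

View pics/w5.png

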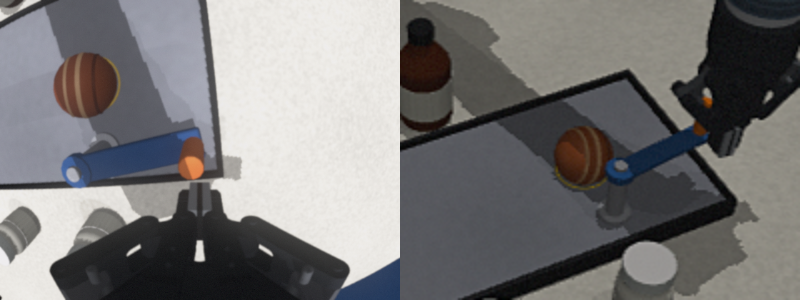

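The shut fingers stand just outside the pin (pin at (192,162), fingertips at (200,190) in the wrist half). The ball is still seated. I'll start the swing.

servo_tool([
  [[0.01,-0.1,-0.09],[0,0,0]],
  [[0,-0.11,0],[0,0,0]],
  [[0,-0.11,0],[0,0,0]],
  [[-0.02,-0.13,0],[0,0,0]],
  [[-0.02,-0.13,0],[0,0,0]],
  [[-0.02,-0.13,0],[0,0,0]],
  [[-0.04,-0.12,0],[0,0,0]],
  [[-0.04,-0.12,0],[0,0,0]],
  [[-0.04,-0.12,0],[0,0,0]],
  [[-0.06,-0.11,0],[0,0,0]],
  [[-0.07,-0.11,0],[0,0,0]],
  [[-0.07,-0.11,0],[0,0,0]],
  [[0,0,0],[0,0,0]],
])

```text
time_s: 12.7
tool_pos: [0.5843, 0.1222, 0.0956]
ee_rot: [0.003, 0.812, 0.584, -0.003]
wrist_force: [-0.4, 0.3, 0.2]
opening: 0.0001
```

```bash
cat >>h.py <<'E'
xt=np.array([.978,-.2086]);yt=np.array([.2086,.978]);pv=POCK+.065*xt
def plan(ths,D=.022):
    o=ctrl.get_obs();q=o["ee_rot"];R=Ro.from_quat([q[1],q[2],q[3],q[0]]).as_matrix();prev=np.array(o["tool_pos"]); print(prev.round(4),o["wrist_force"].round(1),o["time_s"])
    for th in ths:
        w=pv+.095*(-np.cos(th)*xt+np.sin(th)*yt)+D*(np.sin(th)*xt+np.cos(th)*yt); w=np.r_[w,.09]
        print(th,w.round(4),(R.T@(w-prev)/.05).round(2)); prev=w
def keeper():
    # angle from blue arm in the top view (arm top at z=.08)
    c=optics.camera("top"); m=blob(c["img"],(100,120,40),(125,255,255),(120,130,280,270)); p=cv2.findNonZero(m)[:,0]
    W=np.array([onz(c,*q,.08)[:2] for q in p]); d=W-pv; f=d[np.argsort(np.hypot(*d.T))[-max(5,len(d)//4):]].mean(0)
    print("keeper",len(p),"angle",np.arctan2(f@yt,-f@xt).round(3)); return c
E
python3 - <<'E'
from h import *
plan((.8,.6,.4,.2,0)); keeper()
s=optics.camera("scene"); c=optics.camera("wrist"); cv2.imwrite("pics/w6.png",np.hstack([cv2.resize(c["img"],(400,300)),cv2.resize(s["img"][130:280,240:440],(400,300))]))
E
```

```text
[0.5843 0.1222 0.0956] [-0.4  0.3  0.2] 12.7
0.8 [0.5854 0.1239 0.09  ] [0.04 0.01 0.11]
0.6 [0.5677 0.1157 0.09  ] [-0.27 -0.28  0.  ]
0.4 [0.552  0.1042 0.09  ] [-0.32 -0.22  0.  ]
0.2 [0.5389 0.0898 0.09  ] [-0.36 -0.16  0.  ]
0 [0.5289 0.0731 0.09  ] [-0.38 -0.08  0.  ]
keeper 590 angle 0.756
```

View pics/w6.png

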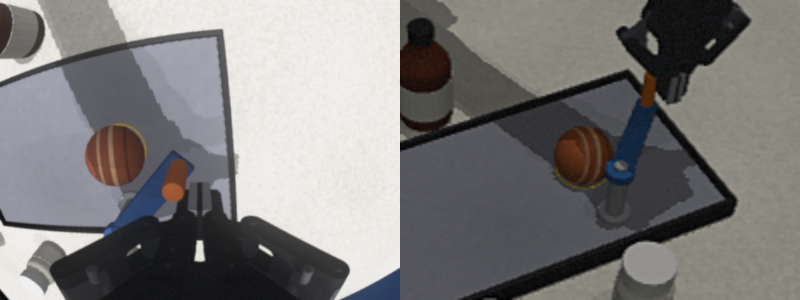

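The keeper is following and now at about 0.76 rad, with the pin against the fingers. I'll continue along the arc.

servo_tool([
  [[-0.07,-0.09,0.06],[0,0,0]],
  [[-0.08,-0.09,0],[0,0,0]],
  [[-0.09,-0.09,0],[0,0,0]],
  [[-0.1,-0.08,0],[0,0,0]],
  [[-0.11,-0.07,0],[0,0,0]],
  [[-0.11,-0.07,0],[0,0,0]],
  [[-0.12,-0.05,0],[0,0,0]],
  [[-0.12,-0.05,0],[0,0,0]],
  [[-0.12,-0.04,0],[0,0,0]],
  [[0,0,0],[0,0,0]],
])

```text
time_s: 13.85
tool_pos: [0.537, 0.0897, 0.0929]
ee_rot: [0.002, 0.811, 0.586, -0.002]
wrist_force: [0.2, -0.4, 0.1]
opening: 0.0001
```

```bash
python3 -c "
from h import *
plan((.2,.1,0)); keeper()"
```

```text
[0.537  0.0897 0.0929] [ 0.2 -0.4  0.1] 13.85
0.2 [0.5389 0.0898 0.09  ] [0.01 0.04 0.06]
0.1 [0.5335 0.0817 0.09  ] [-0.19 -0.05  0.  ]
0 [0.5289 0.0731 0.09  ] [-0.19 -0.03  0.  ]
keeper 596 angle 0.195
```

servo_tool([
  [[-0.07,0,0.03],[0,0,0]],
  [[-0.07,-0.01,0],[0,0,0]],
  [[-0.07,-0.01,0],[0,0,0]],
  [[-0.06,-0.01,0],[0,0,0]],
  [[-0.05,-0.01,0],[0,0,0]],
  [[0,0,0],[0,0,0]],
])

```text
time_s: 14.5
tool_pos: [0.5306, 0.075, 0.0914]
ee_rot: [0.002, 0.81, 0.586, -0.001]
wrist_force: [0.1, -0.3, 0.5]
opening: -0.0003
```

```bash
python3 -c "
from h import *
plan((0,)); keeper()"
```

```text
[0.5306 0.075  0.0914] [ 0.1 -0.3  0.5] 14.5
0 [0.5289 0.0731 0.09  ] [-0.05 -0.02  0.03]
keeper 609 angle 0.024
```

servo_tool([
  [[-0.05,0,0],[0,0,0]],
  [[-0.04,0,0],[0,0,0]],
  [[0,0,0],[0,0,0]],
])

```text
time_s: 14.85
tool_pos: [0.5296, 0.0725, 0.0914]
ee_rot: [0.001, 0.81, 0.587, 0.0]
wrist_force: [0.3, 0.8, 0.4]
opening: 0.0
```

servo_tool([
  [[-0.04,0,0],[0,0,0]],
])

```text
time_s: 14.95
tool_pos: [0.5295, 0.0722, 0.0915]
ee_rot: [0.001, 0.81, 0.587, 0.001]
wrist_force: [2.1, 5.7, -1.8]
opening: -0.0
```

```bash
python3 -c "
from h import *
plan((0,)); keeper()"
```

```text
[0.5295 0.0722 0.0915] [ 2.1  5.7 -1.8] 14.95
0 [0.5289 0.0731 0.09  ] [ 0.01 -0.02  0.03]
keeper 614 angle -0.01
```

The stop is met: the tool moved only 0.3 mm and read about 6 N. I'll back off along +x, then lift.

servo_tool([
  [[0.15,0,0],[0,0,0]],
  [[0.2,0,0],[0,0,0]],
  [[0.2,0,0],[0,0,0]],
  [[0.1,0,-0.3],[0,0,0]],
  [[0,0,-0.4],[0,0,0]],
  [[0,0,-0.4],[0,0,0]],
  [[0,0,-0.4],[0,0,0]],
  [[0.3,0,-0.4],[0,0,0]],
  [[0.4,0,0],[0,0,0]],
  [[0.5,0,0],[0,0,0]],
  [[0.5,0,0],[0,0,0]],
  [[0.5,0,0],[0,0,0]],
  [[0.5,0,0],[0,0,0]],
  [[0.5,0,0],[0,0,0]],
  [[0,0,0],[0,0,0]],
  [[0,0,0],[0,0,0]],
])

```text
time_s: 16.6
tool_pos: [0.5857, 0.2707, 0.1775]
ee_rot: [0.001, 0.807, 0.59, -0.01]
wrist_force: [-0.5, -0.9, 0.3]
opening: 0.0
```

```bash
python3 - <<'E'
from h import *
o=ctrl.get_obs(); print(o["tool_pos"],o["wrist_force"],o["time_s"]); t=keeper(); s=optics.camera("scene")
cv2.imwrite("pics/w7.png",np.hstack([cv2.resize(t["img"][100:340,120:440],(400,300)),cv2.resize(s["img"][130:280,240:440],(400,300))]))
E
```

```text
[0.58565982 0.27067327 0.17751122] [-0.5366003 -0.9205087  0.3180446] 16.6
keeper 699 angle -0.019
```

View pics/w7.png

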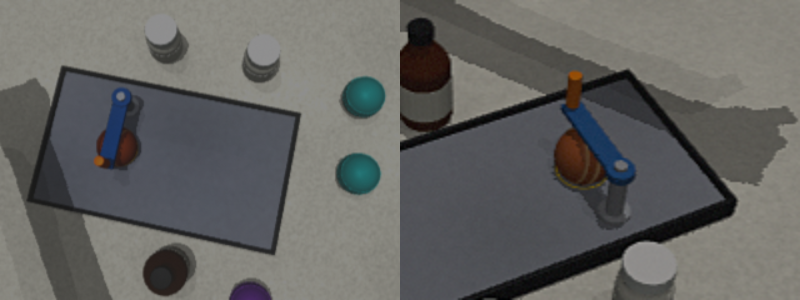

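The keeper lies across the seated ball, the jars and bottle stand where they were, and the tool is clear. I'll hand the job in.

```bash
python3 -c "
from station import ctrl
print(ctrl.sign_off())"
```

```text
the job is handed in; nothing more can be done
None
```

The ball is in the pocket with the keeper arm across it at its stop, and I handed the job in at about 16.6 s of the 51 s allowed. The sign-off reports no verdict, so the results below rest on my own checks.

- **Ball:** I caged it loosely between the fingers and pushed it slowly, at about 0.05 m/s, into the pocket. After I let go, the wrist camera put it at (0.552, 0.046) m. The pocket is at (0.5537, 0.0453) m, so it is about 2 mm off. I did not measure the ball's height; I judged it seated from the pictures and because the keeper passed over it.
- **Keeper:** I swung it by its pin with the fingers shut until the reaction force rose to about 6 N, then backed off. The last top view read −0.02 rad, which is the stop within measurement error.
- **Surroundings:** The jars and bottle looked unmoved in the last picture; I did not re-measure them. The tool ended well clear, with no contact force.

No check failed. The one disagreement was a descent that drifted 8 mm sideways, which I corrected before touching the ball.

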